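Set the portion stop of a milk-powder doser by the feel of its lever

TASK

The empty milk-powder doser has just been washed and put back together, and its portion stop is screwed in too far. Press its lever gently down until it firms up on the stop, without forcing it, and hold it there a moment to note how far it went; then let it up and turn the fluted portion knob on top of the doser until the lever firms up level with the long mark of the scale beside it. Prove the setting with a last gentle press, held a moment where it firms up, let the lever come back up, and leave everything else on the counter, the bottle warmer's dial included, as it stands.

Things in the scene. Friction and masses are not known exactly. Their poses are not given: they have to be found in the camera images.
- doser: White milk-powder doser, fixed. Foot 235 x 130 mm; 96 mm wide head, underside at 153 mm, top at 205 mm; empty clear hopper (86 mm wide, lid top at 278 mm) on the rear of the head, its axis 116 mm behind the knob's. Origin on the counter, 50 mm behind the lever's pivot. x axis: level, from the front (lever end) to the rear (hopper end); z up. The portion stop is hidden inside the head.
- lever (a joint): Press lever, rad. 0: at rest, tilted up 0.45 above level; grows as it is pressed; 0.55: its pointer is level with the long mark (short marks at 0.10, 0.25, 0.40, 0.70). A light spring lifts it: about 1 N at the pad at rest, 2 N at the long mark. On the stop it firms up, about 6 N per mm at the pad. The stop as found lies between 0.20 and 0.48. Over 20 N would strip its thread.
- lever_pad (a point): Middle of the upper face of the lever's black thumb pad (40 x 40 mm, 10 mm thick) at its free end, 125 mm from the pivot along the lever; at rest 110 mm in front (-x of the doser) of the pivot and 60 mm above it. It moves and tips with the lever, on an arc about the pivot; the space below and in front of it is free.
- lever_pivot (a point): Pivot of the lever at the front of the doser's head, 178 mm above the counter; the lever turns about a level axis along the doser's y. The steel scale plate stands 30 mm to the left (+y of the doser) of the lever, 41 to 68 mm from the pivot, so the pad's surroundings are clear.
- long_mark (a point): Outer end of the one long raised mark on the steel scale plate beside the lever, 66 mm from the pivot: where the lever's pointer stands when the lever's angle is 0.55. Fixed to the doser.
- knob_grip (a point): Centre of the fluted portion knob on top of the head, 22 mm behind the pivot, on its upright axis: 45 mm wide, 30 mm high, top 14 mm above this point. The point does not turn with the knob. Clockwise from above screws the stop in (lever firms up earlier), anticlockwise out (later): 0.20 rad of lever per rad of knob. Stiff, 0.45 N m: grip with 40 N or more; it stays where left.
- warmer_dial (a joint): Dial on the front of the round white bottle warmer (132 mm wide, 122 mm high) at the left side of the counter, in rad, 0 as it stands. To be left alone.
- bottle_spout: Open glass bottle with a grey silicone sleeve, 57 mm wide, 116 mm high, on the doser's drip plate under the spout; origin under its foot, z up. To be left alone.
- bottle_teat: Glass bottle with a grey silicone sleeve, white ring and clear teat, 57 mm wide, 150 mm high; origin under its foot. To be left alone.
- jug: Small white ceramic jug, 72 mm wide, 88 mm high, handle to its +y; origin under its foot. To be left alone.
- pacifier_box: Round plastic pacifier box with a twist cap, 72 mm wide, 56 mm high; origin under its foot. To be left alone.
- scoop: White measuring scoop, cup 42 mm wide and 28 mm high, handle 60 mm to its -x; origin under the cup. To be left alone.
- brush_pot: White ceramic pot, 72 mm wide and 90 mm high, with bottle brushes standing in it up to 210 mm; origin under its foot. To be left alone.

How it is judged (in metres and radians):
On the way, in this order (a step that is already met when the one before it is completed fails the run):
1. the lever is pressed down until it has firmed up on the portion stop as found (contact force between lever and doser above 2.5 N), for 0.15 s.
2. after the knob is turned, the lever is pressed until it firms up on the stop level with the long mark (0.50 to 0.60 rad) (contact force between lever and doser above 2.5 N and value of joint lever between 0.5 and 0.6 rad), for 0.15 s.
3. the lever is let back up (value of joint lever below 0.06 rad), for 0.2 s.
At the end, for the whole second after the job is handed in: The lever has firmed up on its stop level with the long mark (lever angle 0.50 to 0.60 rad, at least about 1.5 N at the pad beyond the return spring) in the last press, and is back up at rest (below 0.06 rad); all the other things stand still where they were (value of joint lever below 0.06 rad and velocity of joint lever below 0.05 rad/s and linear speed of each of bottle_spout, bottle_teat, jug, pacifier_box, scoop, brush_pot below 0.02 m/s); the robot touches nothing.
It fails at once if the lever is forced: more than 20 N on it (contact force between lever and the fingers above 20 N or contact force between lever and the arm above 20 N).
It fails at once if a bottle, the jug, the pacifier box, the scoop or the brush pot is shifted by more than 20 mm or tipped ((distance of bottle_spout from where it was at the start of the episode above 0.02 m or angle between bottle_spout's own z axis and vertical above 0.35 rad) or (distance of bottle_teat from where it was at the start of the episode above 0.02 m or angle between bottle_teat's own z axis and vertical above 0.35 rad) or (distance of jug from where it was at the start of the episode above 0.02 m or angle between jug's own z axis and vertical above 0.35 rad) or (distance of pacifier_box from where it was at the start of the episode above 0.02 m or angle between pacifier_box's own z axis and vertical above 0.35 rad) or (distance of scoop from where it was at the start of the episode above 0.02 m or angle between scoop's own z axis and vertical above 0.35 rad) or (distance of brush_pot from where it was at the start of the episode above 0.02 m or angle between brush_pot's own z axis and vertical above 0.35 rad)).
It fails at once if the bottle warmer's dial is turned (value of joint warmer_dial above 0.15 rad or value of joint warmer_dial below -0.15 rad).
It also fails if it takes over 67 s, if anything falls off the work surface, if the arm or the gripper's body presses on something with over 40 N, if the wrist force passes 120 N, or if a joint passes its speed limit or range.

ROBOT

A 7-joint arm with a two-finger parallel gripper is mounted at the origin on the work surface. World frame = base frame: x ahead of the robot, y to its left, z up, the work surface at z = 0. Lengths are in m, angles in degrees, forces in N, time in s.
With the tool pointing down it reaches from about 0.425 to 0.8 m from the base axis. Payload 8.3 kg.
Tool frame: the origin (TCP) lies on the centre line of the jaws, within the pads' length; the fingertips stand ctrl.tcp_to_tips ahead of it and the grasp point (between the pads) lies 3 mm ahead of it (ctrl.tcp_to_tips is the distance from the TCP to the fingertips, in m); x points along the fingers, y is the direction in which the jaws open and shut, and the axes are right-handed (so a half turn about x gives the same grasp; the last joint's range is limited). The gripper opens to 85 mm and grips with 20 to 120 N. Pads are 22 mm wide; open, the fingers measure 114 mm over their backs; the gripper's body (76 mm by 85 mm) begins 54 mm behind the grasp point. The pads swing forward as they close: fully open they stand 13 mm farther back than shut.
Start: joints at [-72.244, 21.967, 0.94, 78.501, -0.361, 79.538, -2.664], TCP at [0.228, 0.582, 0.253] pointing down, gripper open.
Joint ranges: [-169.22, 169.22], [-14.56, 117.87], [-87.37, 89.26], [10.42, 133.3], [-82.24, 262.24], [0.94, 117.77], [-172.7, 172.7]. Speed limits (degrees/s): [136.94, 136.94, 172.46, 172.46, 180, 180, 180].

INTERFACE

Orientations are given as a 3x3 rotation matrix whose columns are the frame's x, y, z axes.
In Python, from plant import ctrl gives the robot as it stands.
- The arm moves only by the shell command python3 -m handwheel 'ROWS' [FORCE]. ROWS is text: rows parted by semicolons, each of 7 numbers parted by spaces: the shift along the world's x, y, z in m, then the turn, a rotation vector about the world's x, y, z in rad, then the closure, from -1 (fully open) to 1 (shut). In form: x y z wx wy wz jaw; .... A call has 1 to 8 rows; each row shifts and turns the commanded pose from where the row before left it; what a row does not reach is not made up. A row lasts 1/12 s, in which the tool goes at most 41.7 mm and 7.16 degrees, less where a joint would pass 70% of its speed; a pose out of reach is approached as far as the arm can. A call is refused whole if a number of a shift passes 0.0417 or a number of a turn 0.125, either way. A call with a gripper value outside its range is refused whole. The fingers move at their own pace and stop on an object; FORCE is the grip in N (left out, the last holds). Time passes only in rows, so rows that do not move let the fingers close. It gives the time, the measured TCP pose, the force and the opening at its end, in the units of the state.
- ctrl.observe(): the state, without advancing time (a new reading comes with each control period).
- ctrl.read_camera(name): name is "side" or "top"; returns a dict with "pixels" (420x560x3 uint8, red, green, blue), "fx", "fy", "cx", "cy" (pixels), "cam_to_world" (4x4, takes a point from camera to world coordinates). Camera axes: x right, y down, z forward; pixel columns grow to the right and rows downward; lengths in m; the calibration is good to about 2 mm. A picture is of the moment at which its call begins. There is no depth.
- ctrl.hand_in(): hands the job in, once; it reports no verdict.
The state is a dict: "t": time; "joint_pos": joint angles; "joint_vel": joint speeds; "joint_torque": joint torques, N m; "tool_pos": TCP position; "ee_rot": TCP orientation; "force": force on the tool from outside, world axes, zero at the start; "torque": the same for the moment, N m; "width": opening from 0.0 (shut) to 1.0 (fully open).
Only numpy, scipy, OpenCV 4.12 (cv2) and the standard library are available. Lean on these libraries where they do the work, as an engineer would, in place of code of your own. Each camera call takes 0.05 s, during which the arm holds its last target.

## Working session

There is one attempt and no reset: what is moved stays moved. The work goes in short steps, Python scripts to look and compute and a shell command to move; the robot and the scene stay as the last step left them, time stands still between calls to the robot, and variables do not carry over. Pictures are saved under pics/ and viewed, and the job is handed in when it is done.

```bash
ls; mkdir -p pics; python3 - <<'E'
from plant import ctrl
import cv2,numpy as np
s=ctrl.observe();print({k:np.round(v,3).tolist() for k,v in s.items()},ctrl.tcp_to_tips)
for n in("side","top"):
    r=ctrl.read_camera(n);cv2.imwrite(f"pics/{n}0.png",r["pixels"][:,:,::-1])
    print(n,r["fx"],r["cx"],r["cy"],np.round(r["cam_to_world"],4).tolist())
E
```

```text
pics
{'t': 0.0, 'joint_pos': [-72.242, 22.016, 0.938, 78.562, -0.36, 79.538, -2.665], 'joint_vel': [0.004, 0.041, -0.071, -0.034, -0.0, -0.074, -0.004], 'joint_torque': [0.001, -62.76, 0.845, -37.183, 0.017, 0.014, -0.0], 'tool_pos': [0.227, 0.582, 0.252], 'ee_rot': [[-0.001, 0.364, 0.931], [-0.002, 0.931, -0.364], [-1.0, -0.002, 0.0]], 'force': [0.295, 0.22, -0.843], 'torque': [0.044, 0.076, -0.035], 'width': 0.996} 0.022
side 479.31144754982256 287.4230035753128 204.3307191148841 [[-0.9715, -0.164, 0.171, 0.3329], [-0.2368, 0.6993, -0.6745, 0.8965], [-0.0089, -0.6957, -0.7182, 1.0919], [0.0, 0.0, 0.0, 1.0]]
top 473.908410265023 272.4676693919101 202.9710643287072 [[0.0082, -0.9957, 0.0925, 0.4118], [-1.0, -0.0084, -0.0015, 0.0223], [0.0023, -0.0925, -0.9957, 1.5933], [0.0, 0.0, 0.0, 1.0]]
```

View pics/side0.png

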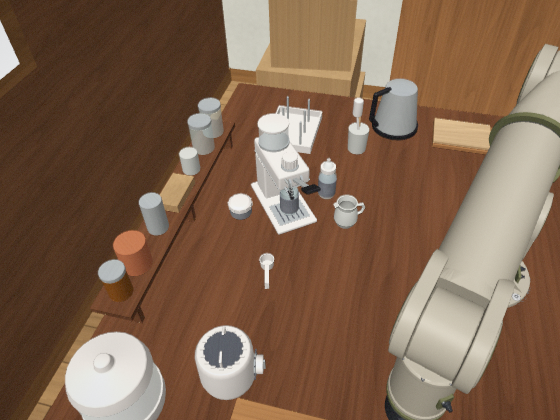

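View pics/top0.png

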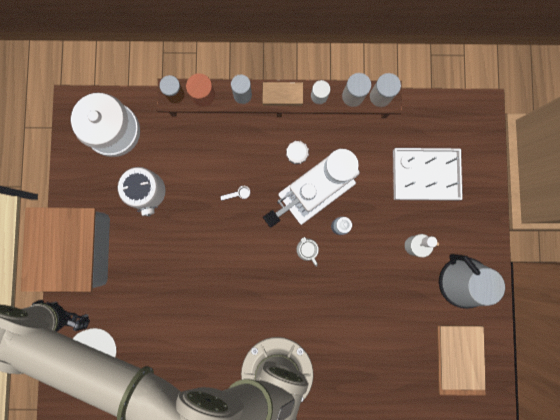

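The side view shows the doser near (285,180), with its lever toward the lower right. In the top view the black pad is at (272,218), the knob at (308,191) and the hopper at (341,166). I'll zoom in on those next.

```bash
python3 - <<'E'
import cv2
a=cv2.imread('pics/top0.png')[130:270,220:370];cv2.imwrite('pics/topz.png',cv2.resize(a,(600,560),interpolation=cv2.INTER_CUBIC))
a=cv2.imread('pics/side0.png')[100:250,220:370];cv2.imwrite('pics/sidez.png',cv2.resize(a,(600,600),interpolation=cv2.INTER_CUBIC))
E
```

```text
(no output)
```

View pics/topz.png

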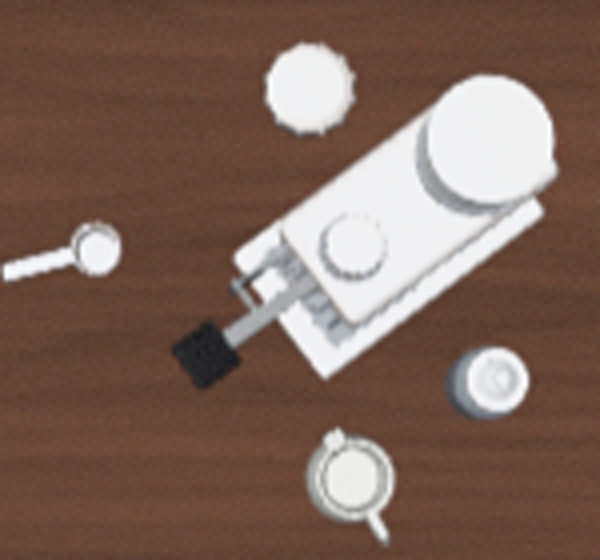

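View pics/sidez.png

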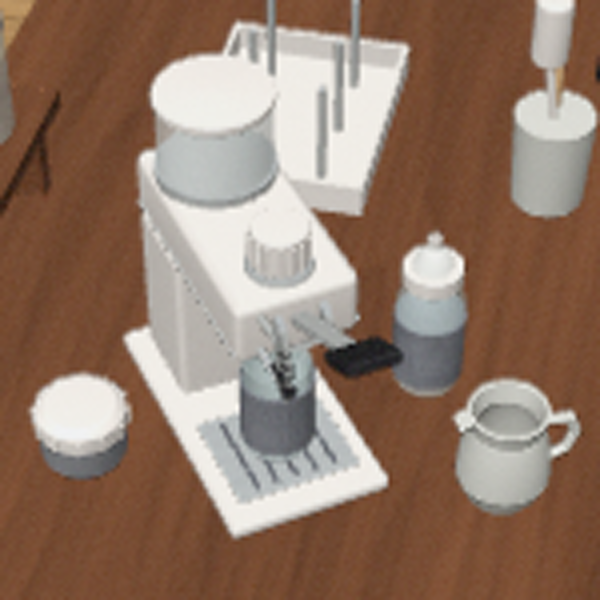

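```bash
cat > h.py <<'E'
import numpy as np
from plant import ctrl
cam={n:ctrl.read_camera(n) for n in("side","top")}
def ray(n,u,v):
    r=cam[n];T=r["cam_to_world"];d=T[:3,:3]@np.array([(u-r["cx"])/r["fx"],(v-r["cy"])/r["fy"],1]);return T[:3,3],d
def plane(n,u,v,z):
    o,d=ray(n,u,v);return o+d*(z-o[2])/d[2]
def proj(n,p):
    r=cam[n];T=r["cam_to_world"];c=T[:3,:3].T@(np.array(p)-T[:3,3]);return r["fx"]*c[0]/c[2]+r["cx"],r["fy"]*c[1]/c[2]+r["cy"]
E
python3 - <<'E'
from h import *
t=lambda u,v:(220+u/4-.375,130+v/4-.375)
s=lambda u,v:(220+u/4-.375,100+v/4-.375)
lid=plane("top",*t(490,138),.278);kn=plane("top",*t(353,245),.235);pad=plane("top",*t(205,355),.238)
print(lid,kn,pad)
print("side lid",plane("side",*s(214,95),.278),"knob",plane("side",*s(280,231),.235),"pad",plane("side",*s(365,354),.238))
d=lid-kn;print(np.hypot(*d[:2]),np.degrees(np.arctan2(d[1],d[0])))
d=kn-pad;print(np.hypot(*d[:2]),np.degrees(np.arctan2(d[1],d[0])))
for n,p in(("jug",(350,478)),):print(n,plane("top",*t(*p),.088))
print("teat",plane("top",*t(492,378),.14),"pac",plane("top",*t(310,88),.056),"scoop",plane("top",*t(97,249),.03))
E
```

```text
[ 0.64522672 -0.17459037  0.278     ] [ 0.57387801 -0.08173112  0.235     ] [0.49334817 0.02436232 0.238     ]
side lid [ 0.64149543 -0.16823957  0.278     ] knob [ 0.57356537 -0.08422433  0.235     ] pad [0.49135598 0.02473227 0.238     ]
0.11710456659557882 -52.46300530987841
0.13319486245656165 -52.79981446688575
jug [ 0.40597671 -0.09084981  0.088     ]
teat [ 0.48341414 -0.19576981  0.14      ] pac [ 0.72499369 -0.0598817   0.056     ] scoop [0.59320145 0.11506269 0.03      ]
```

```bash
python3 -m handwheel '0.015 -0.033 0.006 0 0 -0.034 1;0.0165 -0.0348 0.006 0 0 -0.034 1;0.0165 -0.0348 0.006 0 0 -0.034 1;0.0165 -0.0348 0.006 0 0 -0.034 1;0.0165 -0.0348 0.006 0 0 -0.034 1;0.0165 -0.0348 0.006 0 0 -0.034 1;0.0165 -0.0348 0.006 0 0 -0.034 1;0.0165 -0.0348 0.006 0 0 -0.034 1' 40
python3 -m handwheel '0.0165 -0.0348 0 0 0 -0.034 1;0.0165 -0.0348 0 0 0 -0.034 1;0.0165 -0.0348 0 0 0 -0.034 1;0.0165 -0.0348 0 0 0 -0.034 1;0.0165 -0.0348 0 0 0 -0.034 1;0.0165 -0.0348 0 0 0 -0.034 1;0.0165 -0.0348 0 0 0 -0.034 1;0 0 0 0 0 0 1'
```

```text
t: 0.87
tool_pos: [0.3585, 0.3035, 0.3016]
ee_rot: [[-0.0, 0.602, 0.798], [0.0, 0.798, -0.602], [-1.0, 0.0, -0.0]]
force: [0.7, -0.1, -0.2]
width: 0.001
t: 1.53
tool_pos: [0.4756, 0.0534, 0.3017]
ee_rot: [[0.002, 0.781, 0.625], [-0.002, 0.625, -0.781], [-1.0, -0.0, 0.003]]
force: [0.1, -1.3, 0.4]
width: 0.0
```

```bash
python3 -m handwheel '0.0145 -0.0274 0 0 0 -0.02 1;0 0 -0.012 0 0 0 1;0 0 -0.012 0 0 0 1;0 0 0 0 0 0 1;0 0 0 0 0 0 1'
python3 - <<'E'
from h import *
import cv2
for n in cam: 
    b=(225,140,345,240) if n=="top" else (250,110,370,210)
    a=cam[n]["pixels"][b[1]:b[3],b[0]:b[2],::-1];cv2.imwrite(f"pics/{n}1.png",cv2.resize(a,None,fx=5,fy=5,interpolation=cv2.INTER_CUBIC))
E
```

```text
t: 1.95
tool_pos: [0.4876, 0.0346, 0.2769]
ee_rot: [[-0.002, 0.785, 0.62], [-0.0, 0.62, -0.785], [-1.0, -0.001, -0.001]]
force: [0.9, -0.6, -0.5]
width: 0.001
```

View pics/side1.png

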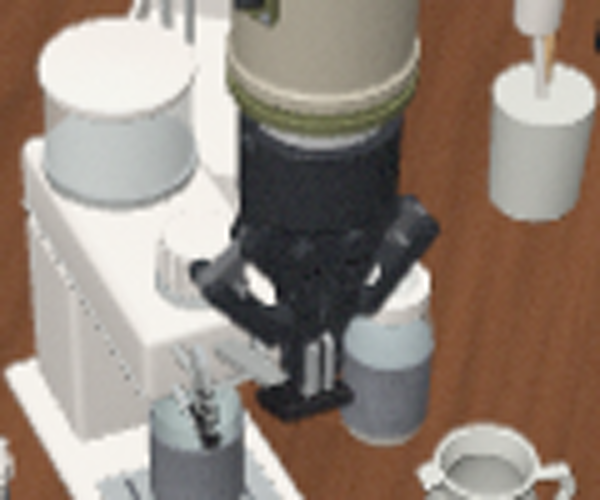

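View pics/top1.png

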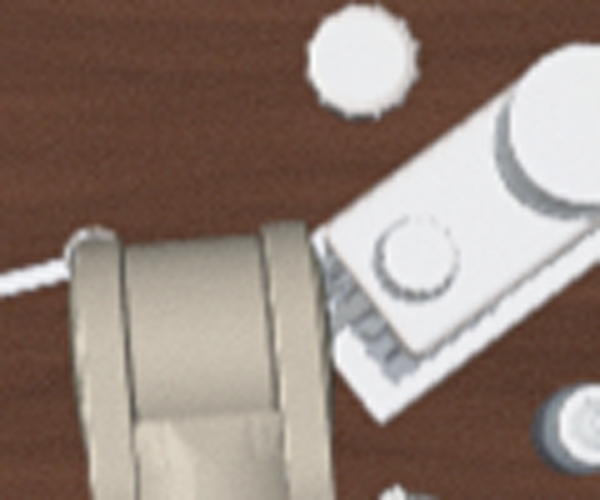

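The closed fingertips are centred above the black pad; in the side crop the pad is at (305,400) and the tips just above it. I'll make a small correction, then press.

```bash
python3 -m handwheel '0.002 -0.0075 0 0 0 0 1;0 0 -0.003 0 0 0 1;0 0 -0.003 0 0 0 1;0 0 -0.003 0 0 0 1;0 0 0 0 0 0 1;0 0 0 0 0 0 1'
python3 -m handwheel '0 0 -0.004 0 0 0 1;0 0 -0.004 0 0 0 1;0 0 -0.004 0 0 0 1;0 0 -0.004 0 0 0 1;0 0 -0.004 0 0 0 1;0 0 -0.004 0 0 0 1;0 0 0 0 0 0 1;0 0 0 0 0 0 1'
```

```text
t: 2.55
tool_pos: [0.4899, 0.0271, 0.268]
ee_rot: [[-0.001, 0.785, 0.62], [-0.0, 0.62, -0.785], [-1.0, -0.001, -0.0]]
force: [0.9, 0.5, 0.7]
width: 0.004
t: 3.22
tool_pos: [0.49, 0.0268, 0.244]
ee_rot: [[-0.001, 0.785, 0.619], [-0.0, 0.619, -0.785], [-1.0, -0.001, 0.0]]
force: [-0.2, -0.4, 0.3]
width: 0.002
```

```bash
for i in 1; do :; done; python3 -m handwheel '0 0 -0.001 0 0 0 1;0 0 -0.001 0 0 0 1;0 0 0 0 0 0 1'|egrep 'tool_pos|force'
python3 -m handwheel '0 0 -0.001 0 0 0 1;0 0 -0.001 0 0 0 1;0 0 0 0 0 0 1'|egrep 'tool_pos|force'
```

```text
tool_pos: [0.4901, 0.027, 0.2422]
force: [0.5, 0.5, 1.3]
tool_pos: [0.4901, 0.0271, 0.2401]
force: [1.0, 0.1, 0.9]
```

```bash
python3 -m handwheel '0 0 -0.001 0 0 0 1;0 0 -0.001 0 0 0 1;0 0 0 0 0 0 1'|egrep 'tool_pos|force'
```

```text
tool_pos: [0.4901, 0.027, 0.2381]
force: [-0.2, -0.0, 1.2]
```

```bash
python3 -m handwheel '0 0 -0.001 0 0 0 1;0 0 0 0 0 0 1'|egrep 'tool_pos|force'
```

```text
tool_pos: [0.4901, 0.027, 0.2371]
force: [0.6, 0.5, 0.7]
```

```bash
python3 -m handwheel '0 0 -0.001 0 0 0 1;0 0 0 0 0 0 1'|egrep 'tool_pos|force'
```

```text
tool_pos: [0.4901, 0.027, 0.2361]
force: [0.2, 0.9, 2.0]
```

```bash
python3 -m handwheel '0 0 -0.001 0 0 0 1;0 0 0 0 0 0 1'|egrep 'tool_pos|force'
```

```text
tool_pos: [0.4901, 0.027, 0.2351]
force: [-0.6, -0.0, 1.5]
```

```bash
python3 -m handwheel '0 0 -0.001 0 0 0 1;0 0 0 0 0 0 1'|egrep 'tool_pos|force'
```

```text
tool_pos: [0.49, 0.027, 0.2341]
force: [0.5, 1.5, 0.4]
```

```bash
python3 -m handwheel '0 0 -0.0015 0 0 0 1;0 0 0 0 0 0 1'|egrep 'tool_pos|force'
```

```text
tool_pos: [0.4901, 0.027, 0.2325]
force: [-0.2, -0.3, 1.2]
```

```bash
python3 -m handwheel '0 0 -0.0015 0 0 0 1;0 0 0 0 0 0 1'|egrep 'tool_pos|force'
```

```text
tool_pos: [0.49, 0.027, 0.231]
force: [-0.0, 0.4, 0.7]
```

```bash
python3 - <<'E'
from h import *
import cv2
b=(250,110,370,210)
a=cam["side"]["pixels"][b[1]:b[3],b[0]:b[2],::-1];cv2.imwrite(f"pics/side2.png",cv2.resize(a,None,fx=5,fy=5,interpolation=cv2.INTER_CUBIC))
E
```

```text
(no output)
```

View pics/side2.png

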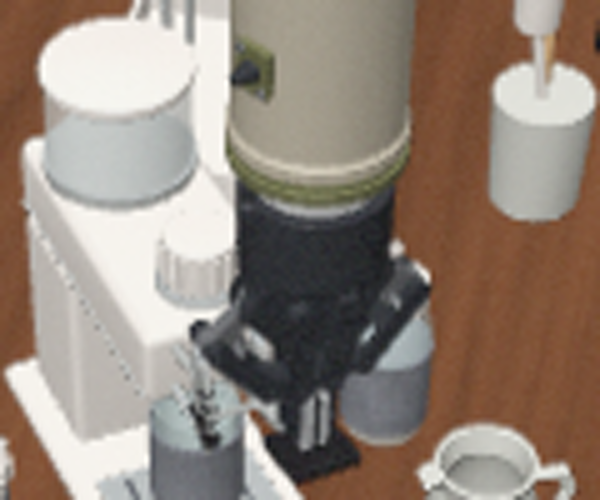

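The pad has followed the tips down, from row 400 to row 450 in the crop, so the press is working and the stop isn't reached yet.

```bash
python3 -m handwheel '0 0 -0.0015 0 0 0 1;0 0 0 0 0 0 1'|egrep 'tool_pos|force'
```

```text
tool_pos: [0.49, 0.027, 0.2296]
force: [-0.2, 1.0, 0.7]
```

```bash
python3 -m handwheel '0 0 -0.0015 0 0 0 1;0 0 0 0 0 0 1'|egrep 'tool_pos|force'
```

```text
tool_pos: [0.49, 0.027, 0.228]
force: [0.6, 0.1, 1.5]
```

```bash
python3 -m handwheel '0 0 -0.0015 0 0 0 1;0 0 0 0 0 0 1'|egrep 'tool_pos|force'
```

```text
tool_pos: [0.4901, 0.027, 0.2265]
force: [0.7, 1.4, 1.9]
```

```bash
python3 -m handwheel '0 0 -0.0015 0 0 0 1;0 0 0 0 0 0 1'|egrep 'tool_pos|force'
```

```text
tool_pos: [0.4901, 0.027, 0.2251]
force: [-0.1, 0.3, 2.0]
```

```bash
python3 -m handwheel '0 0 -0.0015 0 0 0 1;0 0 0 0 0 0 1'|egrep 'tool_pos|force'
```

```text
tool_pos: [0.4901, 0.027, 0.2235]
force: [-0.1, 0.6, 0.1]
```

```bash
python3 -m handwheel '0 0 -0.0005 0 0 0 1;0 0 0 0 0 0 1'|egrep 'tool_pos|force'
```

```text
tool_pos: [0.4901, 0.027, 0.2232]
force: [0.6, 0.2, 1.3]
```

```bash
python3 -m handwheel '0 0 -0.0015 0 0 0 1;0 0 0 0 0 0 1'|egrep 'tool_pos|force'
```

```text
tool_pos: [0.4901, 0.0271, 0.2218]
force: [-0.9, 0.5, 4.2]
```

```bash
python3 -m handwheel '0 0 -0.001 0 0 0 1;0 0 0 0 0 0 1'|egrep 'tool_pos|force'
```

```text
tool_pos: [0.4901, 0.0271, 0.2211]
force: [-3.0, 2.0, 6.4]
```

```bash
python3 -m handwheel '0 0 -0.001 0 0 0 1;0 0 0 0 0 0 1'|egrep 'tool_pos|force'
```

```text
tool_pos: [0.4901, 0.0272, 0.2205]
force: [-4.6, 0.6, 9.4]
```

The lever has firmed up at about 9–10 N. I'll hold, then release.

```bash
python3 -m handwheel '0 0 0 0 0 0 1;0 0 0 0 0 0 1;0 0 0 0 0 0 1;0 0 0 0 0 0 1'
python3 - <<'E'
import numpy as np
p=np.array([.560,-.0655]);D=np.array([.607,-.794])
from plant import ctrl
from scipy.optimize import brentq
s=ctrl.observe();t=s["tool_pos"];X=(p-np.array(t[:2]))@D*1e3
for z in (t[2],):
  for a in (-11,0,11):
    x=X+a;Z=(z-ctrl.tcp_to_tips-.178)*1e3
    e=brentq(lambda e:-x*np.sin(e)+Z*np.cos(e)-6,-.6,.6);print(X,a,Z,.45-e)
E
```

```text
t: 6.9
tool_pos: [0.4901, 0.0272, 0.2205]
ee_rot: [[0.0, 0.785, 0.62], [0.001, 0.62, -0.785], [-1.0, 0.001, -0.0]]
force: [-3.8, 0.9, 10.3]
width: -0.001
116.06545721885692 -11 20.54132897828706 0.3130011502798825
116.06545721885692 0 20.54132897828706 0.3257591938373504
116.06545721885692 11 20.54132897828706 0.3363586282584243
```

```bash
python3 -m handwheel '0 0 0.005 0 0 0 1;0 0 0.01 0 0 0 1;0 0 0.015 0 0 0 1;0 0 0.015 0 0 0 1;0 0 0.02 0 0 0 1;0 0 0.025 0 0 0 1;0 0 0 0 0 0 -1;0 0 0 0 0 0 -1'
python3 -m handwheel '0.0205 -0.0275 0 0 0 0 -1;0.0205 -0.0275 0 0 0 0 -1;0.0205 -0.0275 0 0 0 0 -1;0.0205 -0.0275 0 0 0 0 -1;0 0 0 0 0 0 -1;0 0 0 0 0 0 -1'
```

```text
t: 7.57
tool_pos: [0.4907, 0.0267, 0.3113]
ee_rot: [[0.003, 0.785, 0.619], [0.0, 0.619, -0.785], [-1.0, 0.002, 0.001]]
force: [0.7, -0.3, -1.5]
width: 0.275
t: 8.07
tool_pos: [0.5718, -0.0854, 0.308]
ee_rot: [[-0.003, 0.788, 0.616], [-0.002, 0.616, -0.788], [-1.0, -0.004, -0.001]]
force: [0.0, 0.2, 0.3]
width: 1.004
```

```bash
python3 -m handwheel '0.0017 0.0024 -0.019 0 0 0 -1;0 0 -0.019 0 0 0 -1;0 0 -0.019 0 0 0 -1;0 0 0 0 0 0 -1;0 0 0 0 0 0 -1'
python3 - <<'E'
from h import *
import cv2
for n in cam: 
    b=(225,140,345,240) if n=="top" else (230,90,350,190)
    a=cam[n]["pixels"][b[1]:b[3],b[0]:b[2],::-1];cv2.imwrite(f"pics/{n}3.png",cv2.resize(a,None,fx=5,fy=5,interpolation=cv2.INTER_CUBIC))
E
```

```text
t: 8.48
tool_pos: [0.5728, -0.0793, 0.252]
ee_rot: [[-0.003, 0.784, 0.621], [0.001, 0.621, -0.784], [-1.0, -0.002, -0.002]]
force: [-0.1, 0.0, 1.2]
width: 1.001
```

View pics/side3.png

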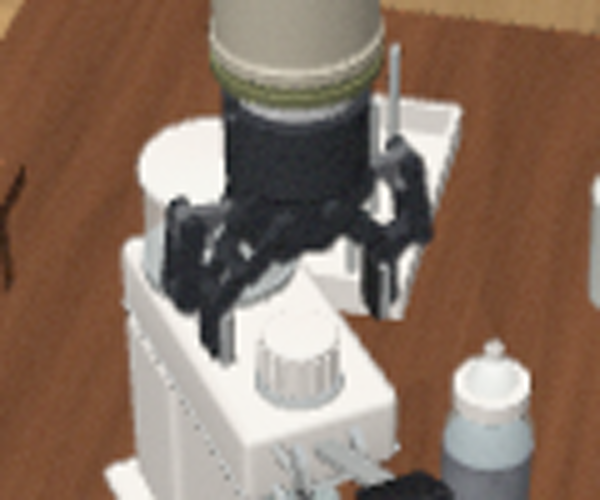

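```bash
python3 - <<'E'
from h import *
f=lambda p:(np.array(proj("side",p))-[230,90])*5
print(f([.5735,-.083,.235]),f([.5728,-.0793,.243]),f([.5728,-.0793,.23]),np.round(ctrl.observe()["tool_pos"],4))
E
```

```text
[297.72015468 338.30307952] [297.29855655 331.5688284 ] [297.43717051 349.7133045 ] [ 0.5743 -0.0805  0.2543]
```

The side crop shows the open fingers straddling the knob, whose top is at about (298,330). The tips are at (220,355) and (383,310), midpoint (301,332), so they are centred. I'll descend and grip.

```bash
python3 -m handwheel '-0.0008 -0.0025 -0.011 0 0 0 -1;0 0 -0.011 0 0 0 -1;0 0 0 0 0 0 -1;0 0 0 0 0 0 -1;0 0 0 0 0 0 -1'
```

```text
t: 9.1
tool_pos: [0.5729, -0.0831, 0.2306]
ee_rot: [[-0.001, 0.785, 0.619], [-0.0, 0.619, -0.785], [-1.0, -0.001, -0.0]]
force: [-1.0, -0.3, -0.2]
width: 1.0
```

```bash
python3 -m handwheel '0 0 0 0 0 0 1;0 0 0 0 0 0 1;0 0 0 0 0 0 1;0 0 0 0 0 0 1;0 0 0 0 0 0 1;0 0 0 0 0 0 1;0 0 0 0 0 0 1;0 0 0 0 0 0 1' 70
```

```text
t: 9.77
tool_pos: [0.5732, -0.0831, 0.2314]
ee_rot: [[0.001, 0.785, 0.62], [0.0, 0.62, -0.785], [-1.0, 0.001, 0.0]]
force: [-1.0, 0.5, 5.6]
width: 0.471
```

```bash
python3 -m handwheel '0 0 0 0 0 0.1 1;0 0 0 0 0 0.1 1;0 0 0 0 0 0.1 1;0 0 0 0 0 0.1 1;0 0 0 0 0 0.1 1;0 0 0 0 0 0.1 1;0 0 0 0 0 0 1;0 0 0 0 0 0 1'
python3 -m handwheel '0 0 0 0 0 0.1 1;0 0 0 0 0 0.1 1;0 0 0 0 0 0.1 1;0 0 0 0 0 0.1 1;0 0 0 0 0 0.07 1;0 0 0 0 0 0 1;0 0 0 0 0 0 1'
python3 -c "
from plant import ctrl;import numpy as np
s=ctrl.observe();R=np.array(s['ee_rot']);print(np.arctan2(R[1,1],R[0,1])-np.arctan2(.62,.785),s['torque'],s['joint_pos'])"
```

```text
t: 10.43
tool_pos: [0.5727, -0.0838, 0.2313]
ee_rot: [[-0.0, 0.298, 0.955], [-0.0, 0.955, -0.298], [-1.0, -0.0, 0.0]]
force: [-3.8, 0.1, 5.8]
width: 0.473
t: 11.02
tool_pos: [0.5727, -0.0844, 0.2314]
ee_rot: [[0.0, -0.166, 0.986], [-0.001, 0.986, 0.166], [-1.0, -0.001, -0.0]]
force: [-3.5, -2.9, 6.9]
width: 0.473
1.0691414312217975 [-0.4864563   0.69846303  0.41044094] [-16.0877466   17.80520759  26.95983679  89.09319052  -8.18207009
  75.06341945 111.43175027]
```

```bash
python3 -m handwheel '0 0 0 0 0 0 -1;0 0 0 0 0 0 -1;0 0 0 0 0 0 -1;0 0 0 0 0 0 -1;0 0 0 0 0 0 -1;0 0 0 0 0 0 -1'
python3 -m handwheel '0 0 0.02 0 0 0 -1;0 0 0.02 0 0 0 -1;0 0 0.02 0 0 0 -1;0 0 0.02 0 0 0 -1;0 0 0 0 0 0 -1;0 0 0 0 0 0 -1'
python3 -m handwheel '-0.014 0.019 0 0 0 -0.1 1;-0.014 0.019 0 0 0 -0.1 1;-0.014 0.019 0 0 0 -0.1 1;-0.014 0.019 0 0 0 -0.1 1;-0.014 0.019 0 0 0 -0.1 1;-0.012 0.015 0 0 0 -0.1 1;0 0 0 0 0 -0.1 1;0 0 0 0 0 -0.1 1' 40
python3 -m handwheel '0 0 0 0 0 -0.1 1;0 0 0 0 0 -0.1 1;0 0 0 0 0 -0.07 1;0 0 0 0 0 0 1;0 0 0 0 0 0 1'
```

```text
t: 11.52
tool_pos: [0.573, -0.083, 0.2307]
ee_rot: [[-0.0, -0.167, 0.986], [-0.0, 0.986, 0.167], [-1.0, -0.0, -0.0]]
force: [-1.0, -0.3, -0.4]
width: 1.003
t: 12.02
tool_pos: [0.5736, -0.0833, 0.3119]
ee_rot: [[0.003, -0.166, 0.986], [-0.0, 0.986, 0.166], [-1.0, -0.001, 0.002]]
force: [0.4, -0.5, -0.6]
width: 0.999
t: 12.68
tool_pos: [0.4899, 0.0284, 0.3097]
ee_rot: [[-0.002, 0.593, 0.805], [0.0, 0.805, -0.593], [-1.0, -0.001, -0.002]]
force: [0.3, -0.2, -0.1]
width: -0.002
t: 13.1
tool_pos: [0.4906, 0.0269, 0.3099]
ee_rot: [[-0.002, 0.783, 0.621], [-0.0, 0.621, -0.783], [-1.0, -0.001, -0.001]]
force: [-0.1, 0.4, -0.6]
width: -0.001
```

```bash
python3 -m handwheel '-0.002 0.0025 -0.015 0 0 0 1;0 0 -0.015 0 0 0 1;0 0 -0.008 0 0 0 1;0 0 -0.004 0 0 0 1;0 0 -0.004 0 0 0 1;0 0 -0.004 0 0 0 1;0 0 -0.004 0 0 0 1;0 0 -0.004 0 0 0 1'
python3 -m handwheel '0 0 -0.004 0 0 0 1;0 0 -0.004 0 0 0 1;0 0 -0.004 0 0 0 1;0 0 -0.004 0 0 0 1;0 0 -0.004 0 0 0 1;0 0 -0.004 0 0 0 1;0 0 0 0 0 0 1;0 0 0 0 0 0 1'
```

```text
t: 13.77
tool_pos: [0.4893, 0.0294, 0.2529]
ee_rot: [[0.001, 0.785, 0.62], [0.0, 0.62, -0.785], [-1.0, 0.001, 0.0]]
force: [-0.2, -0.8, 1.0]
width: 0.002
t: 14.43
tool_pos: [0.4889, 0.0292, 0.2286]
ee_rot: [[-0.0, 0.785, 0.619], [-0.0, 0.619, -0.785], [-1.0, -0.001, -0.0]]
force: [-0.8, -0.1, 0.8]
width: 0.001
```

```bash
python3 -m handwheel '0 0 -0.003 0 0 0 1;0 0 -0.003 0 0 0 1;0 0 -0.003 0 0 0 1;0 0 0 0 0 0 1;0 0 0 0 0 0 1'|egrep 'tool_pos|force'
```

```text
tool_pos: [0.4889, 0.0294, 0.2196]
force: [-0.6, 0.3, 1.5]
```

```bash
python3 -m handwheel '0 0 -0.0015 0 0 0 1;0 0 -0.0015 0 0 0 1;0 0 0 0 0 0 1'|egrep 'tool_pos|force'
```

```text
tool_pos: [0.489, 0.0294, 0.2165]
force: [0.1, 0.5, 2.9]
```

```bash
python3 -m handwheel '0 0 -0.0015 0 0 0 1;0 0 -0.0015 0 0 0 1;0 0 0 0 0 0 1'|egrep 'tool_pos|force'
```

```text
tool_pos: [0.489, 0.0294, 0.2135]
force: [0.1, 0.6, 0.6]
```

```bash
python3 -m handwheel '0 0 -0.0015 0 0 0 1;0 0 -0.0015 0 0 0 1;0 0 0 0 0 0 1'|egrep 'tool_pos|force'
```

```text
tool_pos: [0.4889, 0.0294, 0.2105]
force: [0.5, 1.5, 1.4]
```

```bash
python3 -m handwheel '0 0 -0.0015 0 0 0 1;0 0 -0.0015 0 0 0 1;0 0 0 0 0 0 1'|egrep 'tool_pos|force'
```

```text
tool_pos: [0.4889, 0.0294, 0.2075]
force: [0.8, 1.4, 1.8]
```

```bash
python3 -m handwheel '0 0 -0.0015 0 0 0 1;0 0 -0.0015 0 0 0 1;0 0 0 0 0 0 1'|egrep 'tool_pos|force'
```

```text
tool_pos: [0.4889, 0.0294, 0.2045]
force: [-0.1, 1.8, 2.4]
```

```bash
python3 -m handwheel '0 0 -0.0015 0 0 0 1;0 0 -0.0015 0 0 0 1;0 0 0 0 0 0 1'|egrep 'tool_pos|force'
```

```text
tool_pos: [0.489, 0.0294, 0.2015]
force: [0.2, 1.5, 1.8]
```

```bash
python3 -m handwheel '0 0 -0.0015 0 0 0 1;0 0 -0.0005 0 0 0 1;0 0 0 0 0 0 1'|egrep 'tool_pos|force'
```

```text
tool_pos: [0.489, 0.0294, 0.1997]
force: [0.1, 0.5, 1.2]
```

```bash
python3 -m handwheel '0 0 -0.0015 0 0 0 1;0 0 0 0 0 0 1'|egrep 'tool_pos|force'
```

```text
tool_pos: [0.489, 0.0294, 0.1981]
force: [-0.9, 1.1, 1.6]
```

```bash
python3 -m handwheel '0 0 -0.0015 0 0 0 1;0 0 0 0 0 0 1'|egrep 'tool_pos|force'
```

```text
tool_pos: [0.489, 0.0293, 0.1966]
force: [-0.3, 2.5, 2.5]
```

```bash
python3 -m handwheel '0 0 -0.001 0 0 0 1;0 0 0 0 0 0 1'|egrep 'tool_pos|force'
```

```text
tool_pos: [0.4891, 0.0294, 0.1959]
force: [-0.9, 1.0, 4.8]
```

Firming up at about 0.196, as predicted. I'll press about 1 mm more, then hold.

```bash
python3 -m handwheel '0 0 -0.001 0 0 0 1;0 0 0 0 0 0 1;0 0 0 0 0 0 1'|egrep 'tool_pos|force'
```

```text
tool_pos: [0.4892, 0.0293, 0.1953]
force: [-1.9, 1.3, 7.5]
```

```bash
python3 -m handwheel '0 0 -0.0005 0 0 0 1;0 0 0 0 0 0 1;0 0 0 0 0 0 1;0 0 0 0 0 0 1;0 0 0 0 0 0 1'|egrep 'tool_pos|force'
python3 - <<'E'
import numpy as np
from h import *
import cv2
p=np.array([.560,-.0655]);D=np.array([.607,-.794])
from scipy.optimize import brentq
s=ctrl.observe();t=s["tool_pos"];X=(p-np.array(t[:2]))@D*1e3
for a in (-11,0,11):
    x=X+a;Z=(t[2]-ctrl.tcp_to_tips-.178)*1e3
    e=brentq(lambda e:-x*np.sin(e)+Z*np.cos(e)-6,-.6,.6);print(X,a,Z,.45-e)
b=(260,120,350,210)
a=cam["side"]["pixels"][b[1]:b[3],b[0]:b[2],::-1];cv2.imwrite(f"pics/side4.png",cv2.resize(a,None,fx=6,fy=6,interpolation=cv2.INTER_CUBIC))
E
```

```text
tool_pos: [0.4892, 0.0293, 0.195]
force: [-3.1, 0.5, 9.2]
118.29342512449846 -11 -4.973503552123754 0.5522115910376778
118.29342512449846 0 -4.973503552123754 0.5427173164598214
118.29342512449846 11 -4.973503552123754 0.5348362498012785
```

View pics/side4.png

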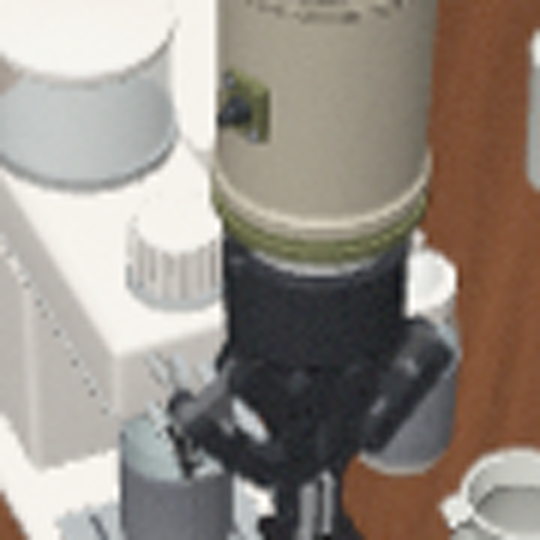

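The lever firmed up at about 0.54–0.55 rad under 9 N. The side crop shows the fingers still pressing the pad at (310,510), with the gripper hiding the pointer. I'll release.

```bash
python3 -m handwheel '0 0 0.003 0 0 0 1;0 0 0.008 0 0 0 1;0 0 0.01 0 0 0 1;0 0 0.01 0 0 0 1;0 0 0.012 0 0 0 1;0 0 0.012 0 0 0 1;0 0 0.015 0 0 0 1;0 0 0.02 0 0 0 1'
python3 -m handwheel '0 0 0.02 0 0 0 1;0 0.035 0.01 0 0 0 1;0 0.035 0 0 0 0 1;0 0.035 0 0 0 0 1;0 0.035 0 0 0 0 1;0 0 0 0 0 0 1;0 0 0 0 0 0 1;0 0 0 0 0 0 1'
python3 - <<'E'
from h import *
import cv2
for n in cam: cv2.imwrite(f"pics/{n}5.png",cam[n]["pixels"][:,:,::-1])
a=cv2.hconcat([cv2.resize(cv2.imread(f"pics/side{i}.png")[100:250,220:370],(400,400)) for i in(0,5)]);cv2.imwrite("pics/cmp.png",a)
d=cv2.absdiff(cv2.imread("pics/side0.png"),cv2.imread("pics/side5.png")).max(2);cv2.imwrite("pics/d.png",d*3)
E
```

```text
t: 18.53
tool_pos: [0.4884, 0.0291, 0.2848]
ee_rot: [[-0.002, 0.785, 0.619], [-0.0, 0.619, -0.785], [-1.0, -0.002, -0.001]]
force: [0.7, 0.7, -0.4]
width: 0.001
t: 19.2
tool_pos: [0.4891, 0.1687, 0.3146]
ee_rot: [[-0.0, 0.785, 0.619], [-0.001, 0.619, -0.785], [-1.0, -0.0, 0.001]]
force: [0.1, -1.2, 1.0]
width: 0.005
```

View pics/cmp.png

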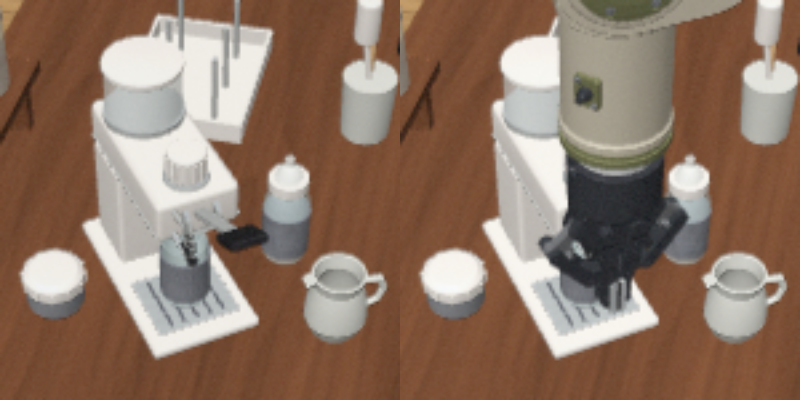

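View pics/top5.png

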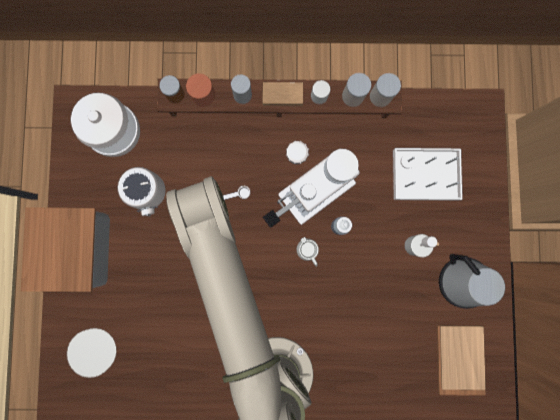

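The top view shows the lever pad back at (272,218), as at the start. The jug, bottles, scoop, box and warmer look unmoved, and the gripper is clear of everything. Handing in.

```bash
python3 -c "
from plant import ctrl
print(ctrl.hand_in())"
```

```text
the job is handed in; nothing more can be done
None
```

The portion stop is set so the lever firms up at about 0.55 rad, level with the long mark, and I've handed the job in (no verdict is reported).

- **As found:** I pressed gently until the lever firmed up, at about 0.34 rad under roughly 10 N, and held it there. Then I let it up.
- **Adjustment:** I gripped the knob with 70 N and turned it 1.07 rad anticlockwise.
- **Last press:** It firmed up at about 0.545 ± 0.01 rad, worked out from the fingertip height, and I held it there under about 9 N. The lever then came back up. The highest force I read on the tool in either press was about 10 N straight down, so it was not forced.
- **Final checks:** The top camera shows the lever pad back at its starting spot. The bottles, jug, scoop, pacifier box, brush pot and warmer look unmoved by eye, and the arm is clear. The run took about 19 s of the 67 s allowed.
- **Not checked directly:** The gripper hid the pointer during the presses, so I never saw it against the long mark. After the last press the arm also blocked the side camera's view of the lever, so only the top view confirms it came back up. The force readings vary by about 1 N, so the return spring's push barely showed.

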